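Lock the processor, then show the heat sink's underside to the inspection camera

ROBOT

A 6-joint arm with a two-finger parallel gripper is mounted at the origin on a cart in front of the work surface, level with it; the furniture and walls round the work are solid. World frame = base frame: x ahead of the robot, y to its left, z up, the work surface at z = 0. Lengths are in m, angles in rad, forces in N, time in s.
With the tool pointing down it reaches from about 0.35 to 1 m from the base axis. Payload 7.1 kg.
Tool frame: the origin (TCP) lies at the very end of the fingers, on their centre line; the grasp point (between the pads) lies 19 mm behind it; z points along the fingers, y is the line along which they close (so a half turn about z gives the same grasp; the last joint's range is limited). The gripper opens to 85 mm and grips with 20 to 120 N. Pads are 22 mm wide; open, the fingers measure 114 mm over their backs; the gripper's body (76 mm by 85 mm) begins 54 mm behind the grasp point. The pads swing forward as they close: fully open they stand 13 mm farther back than shut.
Start: joints at [-1.256, 0.423, 1.63, -0, 1.089, -0.019], TCP at [0.205, -0.59, 0.231] pointing down, gripper open.
Joint ranges: [-3, 3], [-0.9, 2.11], [0.09, 2.58], [-1.31, 4.45], [0.11, 2.69], [-2.54, 2.54]. Speed limits (rad/s): [2.39, 2.39, 3.01, 3.14, 3.14, 3.14].

INTERFACE

Orientations are given as [roll, pitch, yaw] about the fixed x, y, z axes, in that order (R = Rz(yaw) Ry(pitch) Rx(roll)).
In Python, from cell import env gives the robot as it stands.
- The arm moves only by the tool carry_out, never from a script. Its argument "increments" is text: rows parted by semicolons, each of 4 numbers parted by spaces: the shift along the tool's x, y, z in m, then the turn about the tool's z in rad. In form: tx ty tz spin; .... A call has 1 to 10 rows; each row shifts and turns the commanded pose from where the row before left it, along the tool's axes as they then stand; what a row does not reach is not made up. A row lasts 1/12 s, in which the tool goes at most 41.7 mm and 7.16 degrees, less where a joint would pass 70% of its speed; a pose out of reach is approached as far as the arm can. A call with a gripper value outside its range is refused whole. "grip" is the opening, from 0 (shut) to 1 (fully open), set as the call begins (left out, the last holds). The fingers move at their own pace and stop on an object; the grip force is fixed at half the most. Time passes only in rows, so rows that do not move let the fingers close. It gives the time, the measured TCP pose, the force, the opening and the grip force at its end, in the units of the state.
- env.get_obs(): the state, without advancing time (a new reading comes with each control period).
- env.camera(name): name is "scene" or "top" or "wrist"; returns the picture (384x512x3 uint8, red, green, blue); there is no depth.
- env.camera_model(name): a dict with "vfov" (degrees; the focal length in pixels is half the picture's height over the tangent of half this angle, whatever the lens; pixels are square), "cx", "cy" (the principal point, pixels), "position" and "attitude" of the camera in the world. Camera axes: x right, y down, z forward; pixel columns grow to the right and rows downward; lengths in m; the calibration is good to about 2 mm. A picture is of the moment at which its call begins: read the wrist's pose just before it. camera_model takes no time and is no camera call; for the wrist camera it gives the pose at the moment of the call.
- env.sign_off(): hands the job in; it is judged then, once.
The state is a dict: "time_s": time; "joint_positions": joint angles; "joint_vel": joint speeds; "joint_efforts": joint torques, N m; "tool_pos": TCP position; "ee_rot": TCP orientation; "force": force on the tool from outside, world axes, zero at the start; "wrist_torque": the same for the moment, N m; "grip_width": opening from 0.0 (shut) to 1.0 (fully open); "grasp_force": force on a finger pad.
Only numpy, scipy, OpenCV 4.12 (cv2) and the standard library are available. Lean on these libraries where they do the work, as an engineer would, in place of code of your own. Each camera call takes 0.05 s, during which the arm holds its last target. There are 200 camera calls.

TASK

On the cooler assembly fixture, swing the hold-down bar down over the processor until it lies fully in its forked catch. Then lift the heat sink out of its nest and hold it still in the air in front of the tilted inspection camera, underside towards the lens: centred on the lens, 10 cm from it, its base square to the line of sight and its fins running the same way as the camera head leans (square across the head's tilt axle). The job finishes while the gripper is still holding the heat sink there; do not move the camera or its head, and leave the tape, tin and syringe alone.

Things in the scene. Friction and masses are not known exactly. Their poses are not given: they have to be found in the camera images.
- fixture: aluminium plate 160 (x) x 220 (y) x 12 mm fixed to the desk, origin under its centre, x away from the robot at yaw 0. At y = +55 mm: socket with processor under the hold-down bar. At x = 0, y = -55 mm: the nest, on the plate's top between four black corner angles 6 mm high, 48 mm apart inside, open along the middle of each side; the heat sink stands there, fins along the fixture's x.
- holddown_bar (a joint): angle of the steel hold-down bar, rad: 0 = closed, level in the forked catch (end stop); grows as its free end swings up and away from the robot, to 1.8; starts at 0.9 to 1.5. The hinge is stiff: the bar stays where it is left (about 1 N at the handle moves it). Bar 12 mm wide, 8 mm thick.
- bar_hinge (a point): point on the bar's hinge axis, 34 mm above the desk, at x = +60, y = +55 mm of the fixture; turns with the bar: its y is the hinge axis (the fixture's y), its -x points along the bar to the handle.
- bar_handle (a point): centre of the black cross handle at the bar's free end, 112 mm from the hinge: round, 12 mm diameter, 40 mm long along the hinge axis; closed, 34 mm above the desk, on the robot side of the catch. The catch is a fork of two cheeks, 26 mm wide over all, 78 to 90 mm from the hinge, its top 41 mm above the desk. Axes as bar_hinge.
- heatsink: loose aluminium heat sink 44 x 44 x 27 mm, 40 to 85 g, origin at the centre of its flat underside, z up. Base 5 mm thick, then nine upright fins 2 mm thick, 22 mm high, running along its x; the outer faces of the outermost fins (44 mm apart in y) are good to grip. It starts in the nest, underside 12 mm above the desk.
- heatsink_top (a point): centre of the heat sink's top (fin tips), 27 mm above its origin.
- camera_stand: inspection camera: dark base 90 x 90 x 10 mm fixed to the desk (origin under its centre), two aluminium uprights 78 mm high carrying an axle along its y, 66 mm up, 88 mm over its black end caps. On it a stiff black head with a round white light ring, 60 mm across, looks up, leaning 0.15 to 0.45 rad from vertical to the stand's -x (towards the robot at yaw 0).
- lens (a point): centre of the lens face in the middle of the light ring, 31 mm from the tilt axle. z points out along the line of sight, y along the tilt axle, x square to both (x and z lie in the plane in which the head leans). The heat sink's underside belongs at z = 100 mm here, its z along this z and its fins along this x.
- tape: bystander: roll of dark insulating tape, 55 mm diameter, 19 mm high, beside the camera, origin under its centre.
- tin: bystander: round flat tin with a red lid, 52 mm diameter, 18 mm high, on the camera's other side, origin under its centre.
- syringe: bystander: syringe with blue middle, 96 mm long, 22 mm thick, lying on the robot side of the camera, origin under its centre.
There are look-alikes about, which are no part of the job. What is shaped like the heatsink but turquoise is not meant.

How it is judged:
By the outcome, as a careful person would: the job done as asked, in the order asked, and still so for the second after the job is handed in, while the arm keeps its last pose, push and grip.
It also fails if it takes over 56 s, if anything falls off the work surface, if the arm or the gripper's body presses on something with over 40 N, if the wrist force passes 120 N, or if a joint passes its speed limit or range.

## Working session

There is one attempt and no reset: what is moved stays moved. The work goes in short steps, Python scripts to look and compute and a tool call to move; the robot and the scene stay as the last step left them, time stands still between calls to the robot, and variables do not carry over. Pictures are saved under pics/ and viewed, at most 10 in all, crops included, and the job is handed in when it is done.

Besides the shell and the picture viewer there is one more tool, called after "Call:" by a JSON object that holds its "fn" and its "kwargs", one argument or row to a line. carry_out: Moves the arm, as the interface text tells. Its arguments: {"type":"object","properties":{"increments":{"type":"string"},"grip":{"type":"number"}},"required":["increments"]}

```bash
mkdir -p pics; ls; python3 - <<'E'
from cell import env
import cv2,numpy as np
print(env.get_obs())
for n in("scene","top","wrist"):
    print(n,env.camera_model(n)); cv2.imwrite(f"pics/{n}0.png",env.camera(n)[:,:,::-1])
a=cv2.imread("pics/scene0.png");b=cv2.imread("pics/top0.png")
cv2.imwrite("pics/st0.png",cv2.resize(np.vstack([a,b]),None,fx=.78,fy=.78))
E
```

```text
pics
{'time_s': 0.0, 'joint_positions': array([-1.25598811e+00,  4.23810023e-01,  1.63073055e+00,  1.20414155e-05,
        1.08856993e+00, -1.89941760e-02]), 'joint_vel': array([-0.00058481, -0.00073161, -0.00034595, -0.00110257,  0.00173976,
        0.00083626]), 'joint_efforts': array([ 2.08933081e-03, -5.57369721e+01, -2.81740487e+01,  1.61299863e-04,
        7.39295647e-03,  6.77465039e-06]), 'tool_pos': array([ 0.2046314 , -0.58996   ,  0.23054899]), 'ee_rot': array([-3.14007528e+00, -3.94863852e-05,  3.33796766e-01]), 'force': array([ 0.86645848,  0.87246979, -0.39221732]), 'wrist_torque': array([-0.02253866,  0.00090343,  0.02193295]), 'grasp_force': 0.0, 'grip_width': 0.9972692190001404}
scene {'vfov': 51.51132826435351, 'cx': 255.19532220948042, 'cy': 188.775964920166, 'position': array([-0.1565636 ,  0.40778759,  0.93035257]), 'attitude': array([-2.35685788,  0.00623042, -2.30263162])}
top {'vfov': 48.78134246245588, 'cx': 255.9003981169385, 'cy': 188.8298775318188, 'position': array([ 0.3928767 , -0.15239832,  1.34969765]), 'attitude': array([-3.04861736, -0.01638772, -1.55548625])}
wrist {'vfov': 68.59445153331077, 'cx': 250.88341385538445, 'cy': 189.59260768550186, 'position': array([ 0.27096268, -0.56658894,  0.3730264 ]), 'attitude': array([ 2.86137937e+00,  1.48185432e-03, -1.23708158e+00])}
```

View pics/scene0.png

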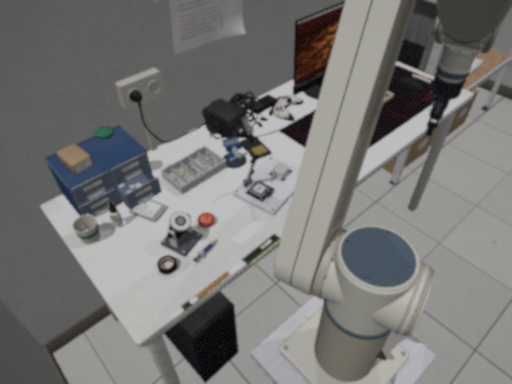

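View pics/top0.png

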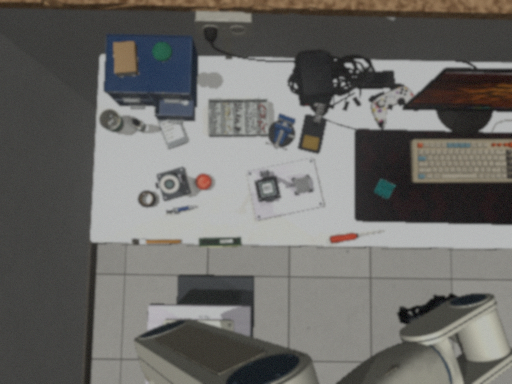

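```bash
cat >h.py <<'E'
import numpy as np,cv2
from scipy.spatial.transform import Rotation as R
from cell import env
def model(n):
    m=env.camera_model(n); f=192/np.tan(np.radians(m["vfov"]/2))
    return f,m["cx"],m["cy"],np.array(m["position"]),R.from_euler("xyz",m["attitude"]).as_matrix()
def ray(M,u,v):
    f,cx,cy,p,A=M; return p,A@np.array([(u-cx)/f,(v-cy)/f,1])
def onz(M,u,v,z):
    p,d=ray(M,u,v); return p+d*(z-p[2])/d[2]
def proj(M,X):
    f,cx,cy,p,A=M; c=A.T@(np.asarray(X)-p); return np.array([cx+f*c[0]/c[2],cy+f*c[1]/c[2]])
def tri(obs): # [(M,u,v)...]
    S=np.zeros((3,3));b=np.zeros(3)
    for M,u,v in obs:
        p,d=ray(M,u,v);d=d/np.linalg.norm(d);P=np.eye(3)-np.outer(d,d);S+=P;b+=P@p
    return np.linalg.solve(S,b)
def snap(n,name):
    M=model(n); im=env.camera(n)[:,:,::-1].copy(); cv2.imwrite(f"pics/{name}.png",im); np.save(f"pics/{name}.npy",np.array(M,dtype=object),allow_pickle=True); return M,im
def load(name): return tuple(np.load(f"pics/{name}.npy",allow_pickle=True)),cv2.imread(f"pics/{name}.png")
E
python3 - <<'E'
from h import *
M=model("top")
for n,u,v,z in[("plate",247,168,.012),("",314,159,.012),("",325,206,.012),("",255,219,.012),("hs",303,184,.039),("cpu",267,188,.02),("cam",172,183,.09),("tape",148,199,.019),("tin",204,182,.018),("syr",182,210,.02),("turq",384,188,.03)]:
    print(n,onz(M,u,v,z).round(3))
im=cv2.imread("pics/top0.png")
a=cv2.resize(im[140:230,120:340],None,fx=3.6,fy=3.6,interpolation=cv2.INTER_CUBIC)
cv2.imwrite("pics/topcrop.png",a)
E
```

```text
plate [ 0.584 -0.143  0.012]
 [ 0.617 -0.357  0.012]
 [ 0.467 -0.392  0.012]
 [ 0.422 -0.171  0.012]
hs [ 0.533 -0.319  0.039]
cpu [ 0.52  -0.207  0.02 ]
cam [0.524 0.079 0.09 ]
tape [0.48  0.166 0.019]
tin [ 0.536 -0.008  0.018]
syr [0.447 0.058 0.02 ]
turq [ 0.526 -0.575  0.03 ]
```

View pics/topcrop.png

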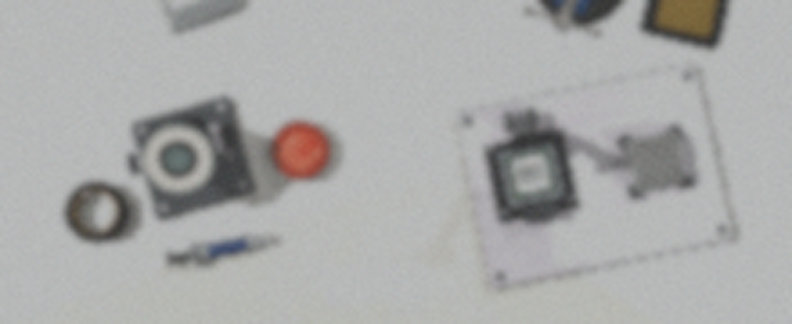

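Call:
{"fn": "carry_out", "kwargs": {
  "increments": "0.033 -0.022 -0.008 0;0.033 -0.022 -0.008 0;0.033 -0.022 -0.008 0;0.033 -0.022 -0.008 0;0.033 -0.022 -0.008 0;0.033 -0.022 -0.008 0;0.033 -0.022 -0.008 0;0.033 -0.022 -0.008 0;0.033 -0.022 -0.008 0;0 0 0 0"
}}

```text
time_s: 0.98
tool_pos: [0.4242, -0.3018, 0.3049]
ee_rot: [3.141, -0.003, 0.339]
force: [0.6, -0.4, 0.7]
grip_width: 1.002
grasp_force: 0.0
```

```bash
python3 - <<'E'
from h import *
o=env.get_obs();print(o["tool_pos"],o["ee_rot"],o["time_s"])
M,im=snap("wrist","w1")
for p in[(0,0),(511,0),(511,383),(0,383),(255,190)]:print(onz(M,*p,.012).round(3))
E
```

```text
[ 0.42420231 -0.30179082  0.30489856] [ 3.14075675e+00 -3.11132439e-03  3.38651759e-01] 0.9833
[0.512 0.088 0.012]
[ 0.741 -0.562  0.012]
[ 0.166 -0.944  0.012]
[-0.172  0.02   0.012]
[ 0.375 -0.326  0.012]
```

View pics/w1.png

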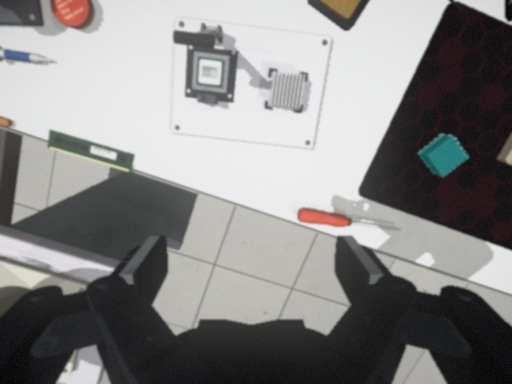

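```bash
python3 - <<'E'
from h import *
M,im=load("w1")
cv2.imwrite("pics/w1c.png",cv2.resize(im[5:155,160:345],None,fx=4,fy=4,interpolation=cv2.INTER_CUBIC)[:600])
E
```

```text
(no output)
```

View pics/w1c.png

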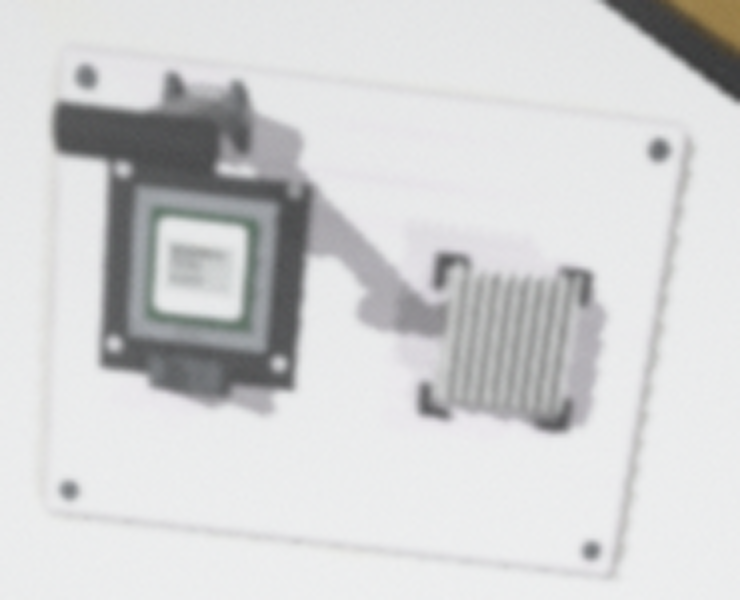

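```bash
cat >>h.py <<'E'
def fix():
    M,im=load("w1"); c=lambda u,v:(160+u/4-.375,5+v/4-.375)
    S=[onz(M,*c(*p),.012) for p in[(87,77),(659,150),(591,551),(68,490)]]
    C=np.mean(S,0); dy=(S[0]-S[1]+S[3]-S[2]); yaw=np.arctan2(-dy[0],dy[1])
    return C,yaw,S,c,M
E
python3 - <<'E'
from h import *
C,yaw,S,c,M=fix()
print(C.round(4),yaw,[np.linalg.norm(S[i]-S[(i+1)%4]).round(4) for i in range(4)])
F=R.from_euler("z",yaw).as_matrix(); O=C*[1,1,0]; L=lambda X:(F.T@(X-O)).round(4)
for p in[(456,268),(575,285),(434,400),(553,415)]: print("angle",L(onz(M,*c(*p),.018)))
print("fintop",L(onz(M,*c(515,340),.039)),"corners",[L(onz(M,*c(*p),.012)) for p in[(63,47),(690,127),(614,577),(45,512)]])
p,d=ray(M,*c(137,134)); p=F.T@(p-O);d=F.T@d
X=p+d*(.055-p[1])/d[1]; print("handle on y=55",X)
for e in[(57,128),(217,142)]:
    for a in np.arange(.8,1.6,.1):
        pass
# intersect ray with sphere-circle: minimise distance to circle
A=np.arange(.8,1.6,.01)
for nm,uv,y in[("c",(137,134),.055),("l",(57,128),.075),("r",(217,142),.035)]:
    p,d=ray(M,*c(*uv)); p=F.T@(p-O);d=F.T@d;d/=np.linalg.norm(d)
    P=np.c_[.06-.112*np.cos(A),0*A+y,.034+.112*np.sin(A)]
    D=np.linalg.norm(np.cross(P-p,d),axis=1);i=D.argmin();print(nm,A[i],D[i],P[i])
print(env.get_obs()["joint_positions"].round(2))
E
```

```text
[ 0.5191 -0.263   0.012 ] 0.22433545779823671 [np.float64(0.1999), np.float64(0.1402), np.float64(0.2004), np.float64(0.1401)]
angle [ 0.0232 -0.0344  0.018 ]
angle [ 0.0225 -0.0772  0.018 ]
angle [-0.0221 -0.0325  0.018 ]
angle [-0.0223 -0.0766  0.018 ]
fintop [ 0.0001 -0.0563  0.039 ] corners [array([0.0783, 0.1084, 0.012 ]), array([ 0.0785, -0.1096,  0.012 ]), array([-0.0789, -0.1105,  0.012 ]), array([-0.0792,  0.1087,  0.012 ])]
handle on y=55 [0.02871622 0.055      0.14139856]
c 1.2900000000000005 0.00028509910481181887 [0.02896246 0.055      0.14161353]
l 1.2800000000000005 0.0004307507580419307 [0.0278879  0.075      0.14129778]
r 1.2900000000000005 0.0003880837362034125 [0.02896246 0.035      0.14161353]
[-0.65  0.19  1.79  0.    1.17  0.59]
```

Call:
{"fn": "carry_out", "kwargs": {
  "increments": "0 0 0 0.115;0.034 -0.0143 0.02 0;0.034 -0.0143 0.02 0;0.034 -0.0143 0.02 0;0.034 -0.0143 0.02 0;0.034 -0.0143 0.02 0;0 0 0 0;0 0 0 0;0 0 0 0",
  "grip": 0
}}

```text
time_s: 1.78
tool_pos: [0.5692, -0.2008, 0.2034]
ee_rot: [-3.141, 0.002, 0.219]
force: [1.1, -0.8, 1.4]
grip_width: 0.0
grasp_force: 0.0
```

```bash
cat >>h.py <<'E'
def st():
    o=env.get_obs();C,yaw=fix()[:2];F=R.from_euler("z",yaw).as_matrix()
    print("t",o["time_s"],"fixture xyz",(F.T@(o["tool_pos"]-C*[1,1,0])).round(4),"rot",(o["ee_rot"]-[0,0,yaw]).round(3),"F",o["force"].round(1),"grip",round(o["grip_width"],3),round(o["grasp_force"],1))
E
python3 -c "from h import *;st()"
```

```text
t 1.7833 fixture xyz [0.0626 0.0495 0.2034] rot [-3.141e+00  2.000e-03 -6.000e-03] F [ 1.1 -0.8  1.4] grip 0.0 0.0
```

Call:
{"fn": "carry_out", "kwargs": {
  "increments": "0.001 -0.0055 0.024 0.006;0 0 0.025 0;0 0 0.024 0;-0.01 0 0 0;-0.01 0 0 0;-0.016 0 0 0;-0.01 0 0.005 0;-0.01 0 0.005 0;-0.012 0 0.01 0;0 0 0 0"
}}

```text
time_s: 2.62
tool_pos: [0.5001, -0.2092, 0.1104]
ee_rot: [-3.14, 0.002, 0.211]
force: [-0.3, -0.5, -0.5]
grip_width: 0.001
grasp_force: 0.0
```

```bash
python3 -c "from h import *;st()"
```

```text
t 2.6167 fixture xyz [-0.0066  0.0567  0.1104] rot [-3.14e+00  2.00e-03 -1.30e-02] F [-0.3 -0.5 -0.5] grip 0.001 0.0
```

Call:
{"fn": "carry_out", "kwargs": {
  "increments": "0.002 0 -0.036 -0.013;0 0 -0.007 0;-0.021 0.002 0 0;0 0 0.037 0;-0.009 0 0.012 0;-0.011 0 0.019 0;-0.007 0 0.021 0;-0.002 0 0.02 0;0 0 0.003 0;0 0 0 0"
}}

```text
time_s: 3.45
tool_pos: [0.4567, -0.2216, 0.0416]
ee_rot: [-3.141, 0.001, 0.225]
force: [1.5, -0.2, 0.8]
grip_width: -0.003
grasp_force: 0.0
```

```bash
python3 -c "from h import *;st()"
```

```text
t 3.45 fixture xyz [-0.0517  0.0542  0.0416] rot [-3.141e+00  1.000e-03  1.000e-03] F [ 1.5 -0.2  0.8] grip -0.003 0.0
```

Call:
{"fn": "carry_out", "kwargs": {
  "increments": "0 0 0.001 0;0 0 0.001 0;0 0 0.001 0;0 0 0 0"
}}

```text
time_s: 3.78
tool_pos: [0.458, -0.222, 0.04]
ee_rot: [3.14, -0.002, 0.226]
force: [0.8, 1.1, 2.3]
grip_width: -0.002
grasp_force: 1.1
```

Call:
{"fn": "carry_out", "kwargs": {
  "increments": "0 0 0.001 0;0 0 0.001 0;0 0 0 0"
}}

```text
time_s: 4.03
tool_pos: [0.4581, -0.2222, 0.0391]
ee_rot: [3.14, -0.002, 0.226]
force: [-4.2, 1.2, 21.5]
grip_width: -0.001
grasp_force: 10.7
```

Call:
{"fn": "carry_out", "kwargs": {
  "increments": "0 0 -0.041 0;0 0 -0.041 0;0 0 -0.041 0;0 0 -0.041 0;0.008 -0.038 -0.014 0;0.008 -0.038 -0.014 0;0.008 -0.038 -0.014 0;0.008 -0.038 -0.014 0;0.008 -0.038 -0.014 0.11;0.004 -0.038 -0.014 0.11",
  "grip": 0.75
}}

```text
time_s: 4.87
tool_pos: [0.4523, 0.0082, 0.2846]
ee_rot: [-3.142, -0.001, 0.013]
force: [0.8, 0.1, 0.7]
grip_width: 0.753
grasp_force: 0.0
```

Call:
{"fn": "carry_out", "kwargs": {
  "increments": "0 -0.035 0 0;0 -0.02 -0.01 0;0 0 0 0"
}}

```text
time_s: 5.12
tool_pos: [0.4524, 0.0646, 0.2953]
ee_rot: [-3.14, -0.003, 0.022]
force: [0.9, 0.2, 0.4]
grip_width: 0.75
grasp_force: 0.0
```

```bash
python3 - <<'E'
from h import *
o=env.get_obs();print(o["tool_pos"],o["ee_rot"],o["time_s"],o["joint_positions"].round(2))
M,im=snap("wrist","w2")
S=proj(M,[.524,.079,.08]);print(S, proj(M,[.4581,-.222,.034]))
cv2.imwrite("pics/w2v.png",cv2.resize(im,(800,600)))
E
```

```text
[0.4523636  0.0646495  0.29534167] [-3.14035412e+00 -3.08301422e-03  2.18005980e-02] 5.1167 [0.12 0.09 1.92 0.   1.13 1.66]
[241.19524586 107.58194103] [449.70546904 159.91832784]
```

View pics/w2v.png

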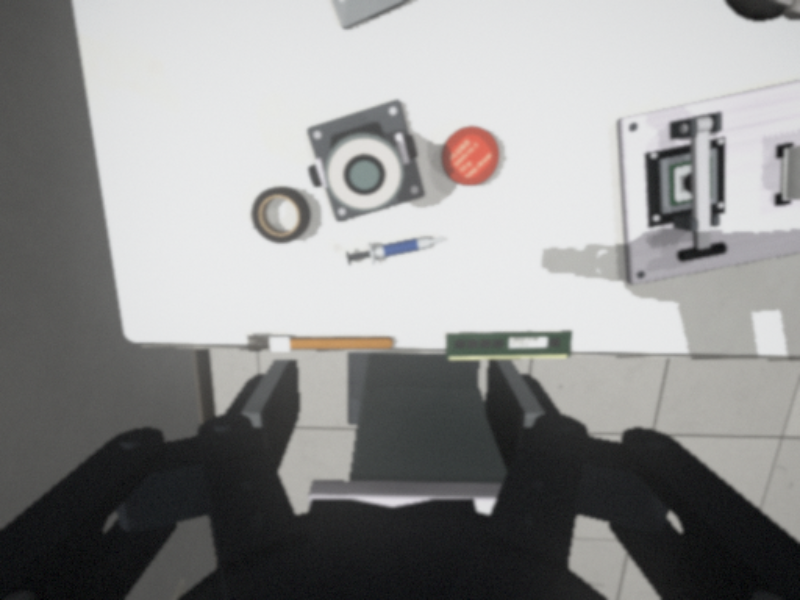

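Call:
{"fn": "carry_out", "kwargs": {
  "increments": "0 -0.01 0.04 0;0 0 0.04 0;-0.01 0 0.035 0;0 0 0 0"
}}

```text
time_s: 5.5
tool_pos: [0.4356, 0.0697, 0.1729]
ee_rot: [3.14, 0.013, 0.018]
force: [-1.9, -0.5, -0.2]
grip_width: 0.754
grasp_force: 0.0
```

```bash
python3 - <<'E'
from h import *
M,im=snap("wrist","w3")
s=proj(M,[.51,.085,.09]).astype(int);print(s)
x0=max(0,s[0]-100);y0=max(0,s[1]-75);print(x0,y0)
cv2.imwrite("pics/w3v.png",cv2.resize(im[y0:y0+150,x0:x0+200],None,fx=4,fy=4,interpolation=cv2.INTER_CUBIC))
E
```

```text
[233 101]
133 26
```

View pics/w3v.png

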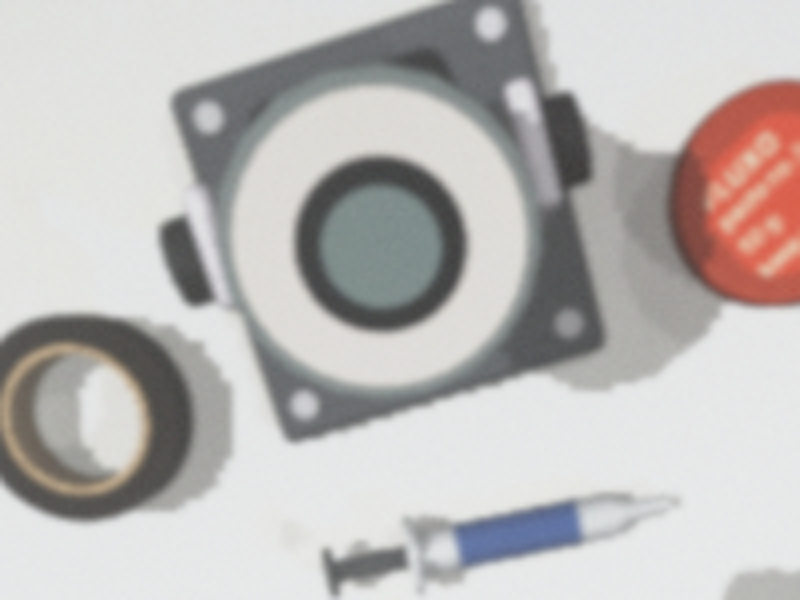

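```bash
cat >>h.py <<'E'
def cen(name,guess,r):
    M,im=load(name); x,y=int(guess[0]),int(guess[1]); c=im[y-r:y+r,x-r:x+r].astype(int)
    m=((c[...,1]-c[...,2]>12)&(c.sum(2)<480)&(c.sum(2)>260)).astype(np.uint8)
    n,l,s,k=cv2.connectedComponentsWithStats(m); i=1+s[1:,4].argmax(); return M,k[i][0]+x-r,k[i][1]+y-r,s[i]
E
python3 - <<'E'
from h import *
M,im=load("w3"); c=lambda u,v:(133+u/4-.375,26+v/4-.375)
S=[onz(M,*c(*p),.0105) for p in[(208,117),(491,23),(568,323),(304,405)]]
C=np.mean(S,0);dx=S[0]+S[1]-S[2]-S[3];dy=S[0]+S[3]-S[1]-S[2]
yaw=np.arctan2(dx[1],dx[0]);print("C",C,yaw,np.arctan2(-dy[0],dy[1]),[np.linalg.norm(S[i]-S[(i+1)%4]).round(4) for i in range(4)])
a=onz(M,*c(176,262),.066);b=onz(M,*c(580,140),.066);print("caps",(a+b)/2,np.arctan2(-(a-b)[0],(a-b)[1]),np.linalg.norm(a-b))
F=R.from_euler("z",yaw).as_matrix()
L3=cen("w3",c(381,246),16);L2=cen("w2",(365*.64,172*.64),12);print(L3[1:],L2[1:])
P=tri([(L3[0],*L3[1:3]),(L2[0],*L2[1:3])]);print("tri",P,"in stand",F.T@(P-C))
for L in(L3,L2):
    A=np.arange(0,.6,.002);Q=np.array([C*[1,1,0]+F@[-.031*np.sin(t),0,.066+.031*np.cos(t)] for t in A])
    p,d=ray(L[0],L[1],L[2]);d/=np.linalg.norm(d);D=np.linalg.norm(np.cross(Q-p,d),axis=1);i=D.argmin();print("tilt",A[i],D[i],Q[i])
E
```

```text
C [0.52981658 0.09200634 0.0105    ] 0.3040904224079828 0.30786290747876227 [np.float64(0.0726), np.float64(0.0722), np.float64(0.0723), np.float64(0.0724)]
caps [0.52968552 0.09195924 0.066     ] 0.29008006997975216 0.0867416431164176
(np.float64(227.87958115183247), np.float64(87.39092495636999), array([  3,   3,  29,  28, 573], dtype=int32)) (np.float64(232.84112149532712), np.float64(111.57943925233644), array([  4,   6,  17,  17, 214], dtype=int32))
tri [0.51920232 0.08810992 0.09931638] in stand [-0.01129396 -0.00053948  0.08881638]
tilt 0.362 0.00014567459442204036 [0.51934177 0.0887191  0.0949909 ]
tilt 0.372 0.00041144599877938567 [0.51906569 0.08863246 0.09487967]
```

```bash
cat >>h.py <<'E'
def goal(x,y,z,yaw):
    o=env.get_obs();T=R.from_euler("xyz",o["ee_rot"]).as_matrix()
    dy=yaw-o["ee_rot"][2]
    print("tool shift",(T.T@(np.array([x,y,z])-o["tool_pos"])).round(4),"spin",round(-dy,4))
def fw(x,y,z): 
    C,yaw=fix()[:2]; return R.from_euler("z",yaw).as_matrix()@[x,y,0]+C*[1,1,0]+[0,0,z]
E
python3 - <<'E'
from h import *
goal(*fw(0,-.055,.20),.224); M=load("w1")[0]
for x in(-.08,-.09,-.112):print(proj(M,fw(x,-.055,.0)),proj(M,fw(x,-.105,0)))
print(onz(M,300,215,.01),onz(M,400,228,.0), onz(M,237,205,0))
E
```

```text
tool shift [ 0.0861  0.3882 -0.0244] spin -0.2066
[276.75658971 144.52009143] [307.97308506 148.12949029]
[275.88301968 150.80147611] [306.91382081 154.36678294]
[273.99799951 164.35566913] [304.62794689 167.82675252]
[ 0.35832646 -0.41089388  0.01      ] [ 0.39028664 -0.58523284  0.        ] [ 0.33682637 -0.30738737  0.        ]
```

Call:
{"fn": "carry_out", "kwargs": {
  "increments": "0.008 0.039 -0.006 0;0.008 0.04 -0.006 0;0.008 0.04 -0.006 0;0.008 0.04 -0.006 0;0.008 0.04 0 0;0.008 0.04 0 0;0.008 0.04 0 0;0.008 0.04 0 -0.07;0.008 0.04 0 -0.07;0.008 0.03 0 -0.066"
}}

```text
time_s: 6.38
tool_pos: [0.5365, -0.3192, 0.2059]
ee_rot: [3.138, -0.003, 0.225]
force: [0.3, 0.2, 0.7]
grip_width: 0.747
grasp_force: 0.0
```

```bash
python3 -c "
from h import *
st();goal(*fw(0,-.055,.10),.224)"
```

```text
t 6.3833 fixture xyz [ 0.0044 -0.0587  0.2059] rot [ 3.138e+00 -3.000e-03  1.000e-03] F [0.3 0.2 0.7] grip 0.747 0.0
tool shift [-0.0047 -0.0041  0.1059] spin 0.001
```

Call:
{"fn": "carry_out", "kwargs": {
  "increments": "-0.004 -0.003 0.035 0;0 0 0.035 0;0 0 0.03 0;0 0 0 0;0 0 0 0"
}}

```text
time_s: 6.8
tool_pos: [0.5311, -0.313, 0.1034]
ee_rot: [-3.141, 0.001, 0.223]
force: [0.2, 0.5, 1.1]
grip_width: 0.749
grasp_force: 0.0
```

```bash
python3 -c "
from h import *
st();goal(*fw(0,-.055,.018),.224)"
```

```text
t 6.8 fixture xyz [ 0.0006 -0.0514  0.1034] rot [-3.141e+00  1.000e-03 -1.000e-03] F [0.2 0.5 1.1] grip 0.749 0.0
tool shift [-0.0005  0.0036  0.0854] spin -0.0006
```

Call:
{"fn": "carry_out", "kwargs": {
  "increments": "0 0.004 0.03 0;0 0 0.03 0;0 0 0.015 0;0 0 0.01 0;0 0 0 0;0 0 0 0"
}}

```text
time_s: 7.3
tool_pos: [0.5335, -0.3169, 0.0196]
ee_rot: [3.14, -0.002, 0.224]
force: [0.6, -0.4, -0.4]
grip_width: 0.747
grasp_force: 0.0
```

Call:
{"fn": "carry_out", "kwargs": {
  "increments": "0 0 0 0;0 0 0 0;0 0 0 0;0 0 0 0;0 0 0 0;0 0 0 0",
  "grip": 0.3
}}

```text
time_s: 7.8
tool_pos: [0.5335, -0.3169, 0.0198]
ee_rot: [3.139, -0.003, 0.224]
force: [-1.5, 0.5, 6.6]
grip_width: 0.485
grasp_force: 61.9
```

```bash
python3 -c "
from h import *
st();goal(*fw(0,-.055,.018),.224)"
```

```text
t 7.8 fixture xyz [ 0.0021 -0.0557  0.0198] rot [ 3.139e+00 -3.000e-03 -0.000e+00] F [-1.5  0.5  6.6] grip 0.485 61.9
tool shift [-0.0021 -0.0007  0.0018] spin 0.0002
```

Call:
{"fn": "carry_out", "kwargs": {
  "increments": "0 0 -0.022 0;0 0 -0.023 0;-0.032 0 0 0;-0.033 0 0 0;-0.032 0 0 0;0 0 0 0;0 0 0 0"
}}

```text
time_s: 8.38
tool_pos: [0.4364, -0.3381, 0.0635]
ee_rot: [3.141, -0.0, 0.222]
force: [0.6, -1.1, -1.1]
grip_width: 0.489
grasp_force: 61.0
```

```bash
python3 -c "
from h import *
st();goal(*fw(-.0956,-.055,.023),.224)
M,im=snap('wrist','w4')
p=proj(M,env.get_obs()['tool_pos']);print(p)
cv2.imwrite('pics/w4v.png',cv2.resize(im[180:380,130:396],None,fx=3,fy=3,interpolation=cv2.INTER_CUBIC))"
```

```text
t 8.3833 fixture xyz [-0.0974 -0.0548  0.0635] rot [ 3.141e+00 -0.000e+00 -2.000e-03] F [ 0.6 -1.1 -1.1] grip 0.489 61.0
tool shift [0.0018 0.0002 0.0405] spin -0.002
[252.91260091 238.15559898]
```

View pics/w4v.png

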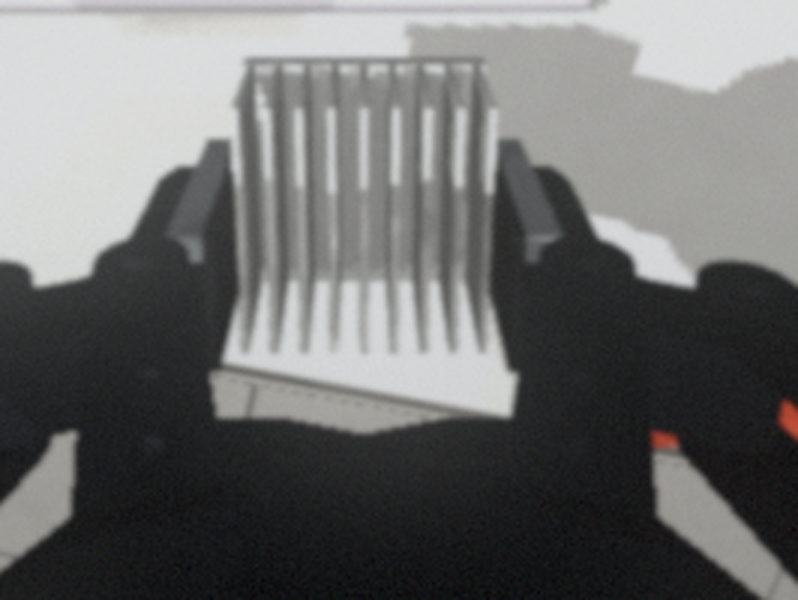

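```bash
cat >>h.py <<'E'
from scipy.optimize import least_squares
def pose(M,tcp,yaw,pts,x0=(-.002,0,-.008,0)):
    """pts: list of (local point, (u,v)); pose in tool-yaw frame relative to TCP: x,y,z,tilt(+x edge up)"""
    F=R.from_euler("z",yaw).as_matrix()
    def X(q,p): return tcp+F@(np.array(q[:3])+R.from_euler("y",-q[3]).as_matrix()@np.array(p))
    r=least_squares(lambda q:np.concatenate([(proj(M,X(q,p))-uv) for p,uv in pts]),x0)
    return r.x,r.fun
E
python3 - <<'E'
from h import *
M,im=load("w4");c=lambda u,v:np.array((130+u/3-.33,180+v/3-.33));h=.022
o=env.get_obs()
q,f=pose(M,o["tool_pos"],o["ee_rot"][2],[((h,h,.027),c(235,105)),((h,-h,.027),c(497,105)),((h,h,0),c(246,59)),((h,-h,0),c(485,59)),((-h,h-.001,.027),c(245,352)),((-h,-h+.001,.027),c(485,352))])
print(q.round(4),f.round(1))
E
```

```text
[-0.0035  0.0008 -0.0101 -0.0506] [-2.2  0.2  2.   0.1  1.4  0.8 -1.6  0.7 -0.4 -0.8  0.9 -0.9]
```

Call:
{"fn": "carry_out", "kwargs": {
  "increments": "0.002 0 0.02 0;0 0 0.017 0;0 0 0.003 0;0 0 0 0;0 0 0 0"
}}

```text
time_s: 8.85
tool_pos: [0.4403, -0.3371, 0.0229]
ee_rot: [3.141, -0.0, 0.225]
force: [0.5, -0.5, -0.8]
grip_width: 0.489
grasp_force: 61.0
```

Call:
{"fn": "carry_out", "kwargs": {
  "increments": "0 0 0.001 0;0 0 0.001 0;0 0 0.001 0;0 0 0.001 0;0 0 0 0"
}}

```text
time_s: 9.27
tool_pos: [0.4398, -0.3374, 0.0198]
ee_rot: [3.141, -0.001, 0.224]
force: [-2.1, 1.7, 10.3]
grip_width: 0.483
grasp_force: 62.5
```

Call:
{"fn": "carry_out", "kwargs": {
  "increments": "0 0 0.001 0;0 0 0.001 0;0 0 0 0"
}}

```text
time_s: 9.52
tool_pos: [0.4397, -0.3375, 0.0195]
ee_rot: [3.141, -0.001, 0.224]
force: [-8.1, 6.1, 31.4]
grip_width: 0.492
grasp_force: 65.0
```

```bash
python3 -c "
from h import *
st();o=env.get_obs();print(o['force'],o['wrist_torque'])"
```

```text
t 9.5167 fixture xyz [-0.0941 -0.0549  0.0195] rot [ 3.141e+00 -1.000e-03 -0.000e+00] F [-8.1  6.1 31.4] grip 0.492 65.0
[-8.10816002  6.12808899 31.43064317] [0.97652336 0.90790708 0.07708422]
```

Call:
{"fn": "carry_out", "kwargs": {
  "increments": "0 0 -0.003 0;0.0045 0 0 0;0 0 0.001 0;0 0 0 0;0 0 0 0"
}}

```text
time_s: 9.93
tool_pos: [0.4449, -0.3365, 0.0197]
ee_rot: [3.14, -0.001, 0.224]
force: [-2.7, 2.8, 17.1]
grip_width: 0.485
grasp_force: 63.2
```

```bash
python3 -c "
from h import *
st()"
```

```text
t 9.9333 fixture xyz [-0.0887 -0.0552  0.0197] rot [ 3.14e+00 -1.00e-03 -0.00e+00] F [-2.7  2.8 17.1] grip 0.485 63.2
```

Call:
{"fn": "carry_out", "kwargs": {
  "increments": "0 0 0 0;0 0 0 0;0 0 0 0;0 0 0 0",
  "grip": 0.53
}}

```text
time_s: 10.27
tool_pos: [0.4436, -0.3359, 0.018]
ee_rot: [-3.141, 0.0, 0.224]
force: [-0.8, -0.3, 0.1]
grip_width: 0.532
grasp_force: 0.0
```

```bash
python3 -c "
from h import *
st()
M,im=snap('wrist','w5')
cv2.imwrite('pics/w5v.png',cv2.resize(im[180:380,130:396],None,fx=3,fy=3,interpolation=cv2.INTER_CUBIC))"
```

```text
t 10.2667 fixture xyz [-0.0898 -0.0543  0.018 ] rot [-3.141  0.    -0.   ] F [-0.8 -0.3  0.1] grip 0.532 0.0
```

View pics/w5v.png

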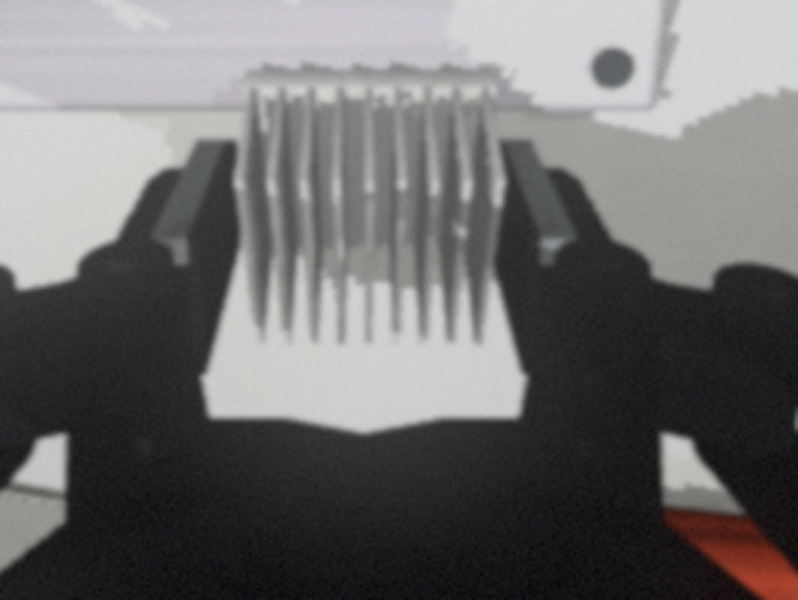

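```bash
python3 - <<'E'
from h import *
M,im=load("w5");c=lambda u,v:np.array((130+u/3-.33,180+v/3-.33));h=.022
o=env.get_obs()
for pts in ([((h,h,.027),c(237,185)),((h,-h,.027),c(503,185)),((h,h,0),c(246,76)),((h,-h,0),c(500,74)),((-h,h-.001,.027),c(262,340)),((-h,-h+.001,.027),c(480,340))],):
    q,f=pose(M,o["tool_pos"],o["ee_rot"][2],pts,(-.002,0,-.008,.3));print(q.round(4),f.round(1))
    tcp=o["tool_pos"]; print("underside centre z",tcp[2]+q[2],"low edge z",tcp[2]+q[2]-h*np.sin(q[3]), "fix x",-.0898+q[0])
E
```

```text
[-0.0011 -0.0007 -0.0135  0.3862] [-1.   0.3  2.3  0.3  1.9 -0.6 -3.3  0.  -0.3 -0.   0.1 -0. ]
underside centre z 0.00455040946624527 low edge z -0.0037365699778466755 fix x -0.09088721222152221
```

Call:
{"fn": "carry_out", "kwargs": {
  "increments": "-0.005 0 0.002 0;0 0 0.003 0;0 0 0 0;0 0 0 0"
}}

```text
time_s: 10.65
tool_pos: [0.4385, -0.3371, 0.0131]
ee_rot: [-3.141, 0.0, 0.224]
force: [0.7, -1.1, 0.2]
grip_width: 0.528
grasp_force: 0.0
```

Call:
{"fn": "carry_out", "kwargs": {
  "increments": "0 0 0 0;0 0 0 0;0 0 0 0;0 0 0 0;0 0 0 0",
  "grip": 0.3
}}

```text
time_s: 11.07
tool_pos: [0.4388, -0.3372, 0.0135]
ee_rot: [-3.142, 0.0, 0.224]
force: [-2.3, -0.1, 1.4]
grip_width: 0.488
grasp_force: 60.5
```

```bash
python3 -c "
from h import *
st()"
```

```text
t 11.0667 fixture xyz [-0.0949 -0.0545  0.0135] rot [-3.142  0.    -0.   ] F [-2.3 -0.1  1.4] grip 0.488 60.5
```

Call:
{"fn": "carry_out", "kwargs": {
  "increments": "0 0 -0.02 0;0 0 -0.035 0;0 0 -0.035 0;0 0 -0.035 0;0 0 -0.035 0;0 0 -0.035 0;0 0 0 0"
}}

```text
time_s: 11.65
tool_pos: [0.4422, -0.3396, 0.2155]
ee_rot: [3.132, -0.008, 0.224]
force: [2.2, -0.7, 0.3]
grip_width: 0.49
grasp_force: 60.9
```

```bash
python3 -c "
from h import *
st();goal(.4811,.0775,.21,.303)"
```

```text
t 11.65 fixture xyz [-0.0921 -0.0576  0.2155] rot [ 3.132 -0.008 -0.   ] F [ 2.2 -0.7  0.3] grip 0.49 60.9
tool shift [ 0.1306 -0.3981  0.0028] spin -0.0788
```

Call:
{"fn": "carry_out", "kwargs": {
  "increments": "0.008 -0.025 0 0;0.012 -0.036 0 0;0.012 -0.036 0 0;0.012 -0.036 0 0;0.012 -0.036 0 0;0.012 -0.036 0 0;0.012 -0.036 0 0;0.012 -0.036 0 0;0.012 -0.036 0 0;0.012 -0.036 0 0"
}}

```text
time_s: 12.48
tool_pos: [0.4742, 0.0308, 0.2082]
ee_rot: [-3.141, -0.0, 0.224]
force: [0.6, -0.0, -0.1]
grip_width: 0.488
grasp_force: 60.9
```

Call:
{"fn": "carry_out", "kwargs": {
  "increments": "0.01 -0.03 0 -0.04;0.004 -0.018 0 -0.039;0 0 0 0;0 0 0 0;0 0 0 0;0 0 0 0"
}}

```text
time_s: 12.98
tool_pos: [0.4765, 0.0778, 0.2083]
ee_rot: [3.142, 0.0, 0.301]
force: [-0.4, 1.0, 0.1]
grip_width: 0.486
grasp_force: 61.0
```

```bash
python3 -c "
from h import *
o=env.get_obs();print(o['tool_pos'],o['ee_rot'],o['grip_width']);goal(.4811,.0775,.194,.303)
M,im=snap('wrist','w6')
cv2.imwrite('pics/w6v.png',cv2.resize(im[180:380,130:396],None,fx=3,fy=3,interpolation=cv2.INTER_CUBIC))"
```

```text
[0.47653227 0.0778184  0.2082526 ] [3.14151489e+00 3.56860928e-04 3.01469305e-01] 0.4857517277646507
tool shift [0.0043 0.0017 0.0143] spin -0.0015
```

View pics/w6v.png

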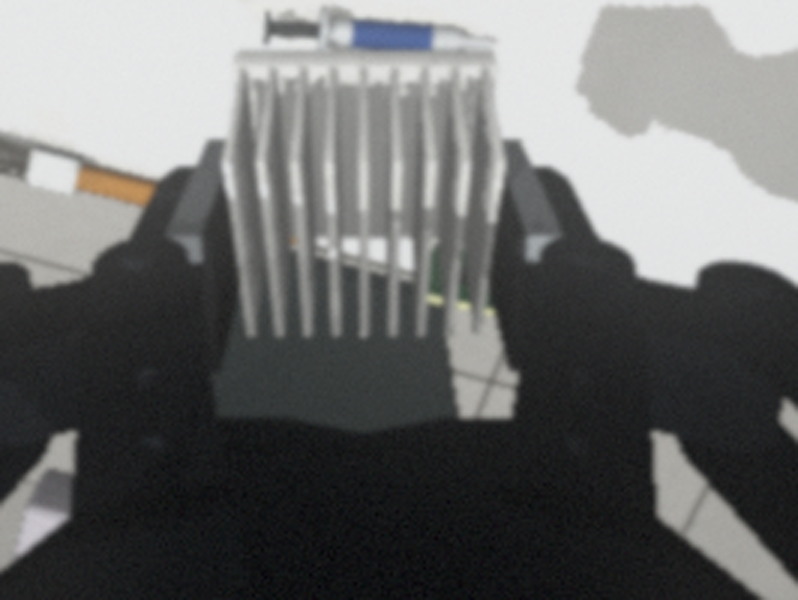

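```bash
python3 - <<'E'
from h import *
M,im=load("w6");c=lambda u,v:np.array((130+u/3-.33,180+v/3-.33));h=.022
o=env.get_obs()
P=[((h,h,.027),c(223,165)),((h,-h,.027),c(503,165)),((h,h,0),c(237,52)),((h,-h,0),c(495,52)),((-h,h-.001,.027),c(249,336)),((-h,-h+.001,.027),c(484,336))]
q,f=pose(M,o["tool_pos"],o["ee_rot"][2],P,(.004,0,-.006,.36));print(q.round(4),f.round(1))
# predicted from lean geometry
F=R.from_euler("z",o["ee_rot"][2]).as_matrix()
for t in(.33,.365,.40):
    print(t,[(proj(M,o["tool_pos"]+F@(np.array([.004,-.0005,-.0056])+R.from_euler("y",-t).as_matrix()@np.array(p)))-uv).round(1) for p,uv in P])
E
```

```text
[ 0.0045  0.0005 -0.0074  0.3608] [-1.3 -0.2  2.7 -0.2  1.1  0.4 -1.7  0.4  0.1 -0.3 -1.2 -0.2]
0.33 [array([0.4, 0.2]), array([5.5, 0.2]), array([2.7, 1.6]), array([0.4, 1.6]), array([1.3, 2.8]), array([1.3, 2.8])]
0.365 [array([0.4, 2.9]), array([5.6, 3. ]), array([2.5, 2.5]), array([0.6, 2.5]), array([1.6, 2.6]), array([1. , 2.6])]
0.4 [array([0.4, 5.7]), array([5.6, 5.7]), array([2.4, 3.5]), array([0.8, 3.5]), array([1.9, 2.3]), array([0.7, 2.3])]
```

Call:
{"fn": "carry_out", "kwargs": {
  "increments": "0.003 0.002 0.007 -0.001;0.001 0 0.007 0;0 0 0 0;0 0 0 0;0 0 0 0"
}}

```text
time_s: 13.45
tool_pos: [0.481, 0.0778, 0.1942]
ee_rot: [-3.141, 0.001, 0.304]
force: [0.8, 1.0, -1.5]
grip_width: 0.493
grasp_force: 61.0
```

```bash
python3 -c "
from h import *
o=env.get_obs();print(o['tool_pos'],o['ee_rot'],abs(o['joint_vel']).max(),o['force']);goal(.4808,.0767,.1944,.303)"
```

```text
[0.48098827 0.07783425 0.19418982] [-3.14147120e+00  5.74855970e-04  3.03660299e-01] 0.0072704119957808944 [ 0.76059534  0.96716519 -1.53157763]
tool shift [-0.0005  0.001  -0.0002] spin 0.0007
```

Call:
{"fn": "carry_out", "kwargs": {
  "increments": "0 0.001 0 0;0 0 0 0;0 0 0 0;0 0 0 0;0 0 0 0;0 0 0 0"
}}

```text
time_s: 13.95
tool_pos: [0.4814, 0.0771, 0.1945]
ee_rot: [3.142, -0.0, 0.304]
force: [0.7, -0.1, -0.4]
grip_width: 0.488
grasp_force: 61.0
```

```bash
python3 -c "
from h import *
goal(.4808,.0767,.1944,.303);print(env.sign_off())"
```

```text
tool shift [-0.0007  0.0002  0.0001] spin 0.0012
the job is handed in; nothing more can be done
None
```

The job is handed in at about 14 s of the 56 s allowed: the hold-down bar was pressed to its end stop in the catch, and the gripper holds the heat sink by my measurements within about 2 mm of 10 cm in front of the lens, tilted 0.36 rad to match the camera head's measured 0.365; no verdict came back.

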